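# Open the instrument case and take up the slack in its row of boxes

### The job

The gauge boxes rattle about in the black instrument case. Lift the lever of the draw latch on its front, past centre, until the hook springs clear of its catch, raise the lid until it stands fully open, upright or leaning back, then slide the metal end stop inside along until the four boxes stand upright and snug between it and the case's end wall, with no gaps left. Leave the other things on the bench where they are.

Things in the scene. Friction and masses are not known exactly. Their poses are not given: they have to be found in the camera images.
- case: black steel case, fixed to the bench, 130 (x) by 340 (y) mm; open body 125 mm tall with 6 mm walls and floor, plus an 18 mm thick flat lid (underside at 126 mm). Origin: centre of its underside; x points from its front (latch side, towards the robot) to its back (hinge side), y along its length, z up. The boxes stand against its +y end wall (inner face at y = +164 mm)
- lever (a joint): latch lever's angle, rad: 0 = latched, lever standing out from the front and drooping a little; grows as its tip is lifted up and over towards the lid; stops at 1.75 (upright). Up to about 0.65 it resists and springs back (about 3 N at the tip), then jumps by itself to about 1.2 while the hook is still caught; at about 1.5 the hook comes free. Light friction holds it where it is left
- lever_hinge (a point): middle of the lever's hinge pin (the pin runs along the case's y), at (-81, -60, 88) mm in the case frame: 16 mm out from the front face
- lever_tip (a point): middle of the lever's outer end. The lever is a steel strip 4 mm thick, its outer 34 mm being 28 mm wide; latched, the tip is 50 mm in front of and 16 mm below the hinge pin, 66 mm off the front face and 72 mm above the bench, with free space underneath
- hook_bar (a point): middle of the cross bar (37 mm wide, 5 mm thick) of the wire hook, a loop hinged on the lever that reaches up to the catch past both sides of the lever; when slack and clear of the lip, a light spring flips it outwards and it falls down over the lever
- catch_mid (a point): where the hook's bar sits in the catch on the lid's front edge (24 mm wide, with a 3 mm lip); carried by the lid, and within 2 mm of hook_bar while latched
- lid (a joint): lid's angle, rad: 0 = shut, 1.57 = upright, stops at 1.85. The lid weighs 0.5 kg and its stiff hinge holds it where it is left; about 6 N at the tab lifts it. Held shut while the hook is caught
- lid_hinge (a point): middle of the lid's hinge line, at (65, 0, 126) mm in the case frame; the line runs along the case's y
- lid_tab (a point): middle of the outer edge of the lid's finger tab, on its underside: a steel tab 60 mm wide and 5 mm thick that juts out 16 mm from the front face, 160 mm to the +y side of the latch, 126 mm above the bench, free underneath
- stop (a joint): position of the sliding end stop, m; grows as it slides to the case's +y, towards the boxes (range 0 to 0.15). Boxes quite snug: 0.092. Takes 2 N to slide, up to about 10 N with the boxes
- stop_top (a point): top edge, middle, of the stop's face that meets the boxes (the +y face). The stop is an upright aluminium plate 106 (x) by 6 (y) by 90 mm tall inside the case, top 97 mm above the bench, on a low foot that reaches 33 mm to -y from that face; behind it (-y) the case is empty
- box0: closed gauge box 100 (x) by 28 (y) by 80 mm tall, about 0.2 kg, standing loose in the case; origin: centre of its underside, z up. Nearest the +y end wall
- box1: same kind of box, second from the +y end wall
- box2: same kind of box, third from the +y end wall
- box3: same kind of box, nearest the end stop
- sleeve: bystander: dark banded steel cylinder 72 mm across, 85 mm tall; origin: centre of its underside
- wrench: bystander: steel wrench 180 mm long lying on the bench; origin: its middle, underneath
- stand: bystander: dial gauge on an upright magnetic base (50 mm square, 210 mm tall); origin: centre of its underside

How it is judged:
By the outcome, as a careful person would: the job done as asked, in the order asked, and still so for the second after the job is handed in, with the robot touching nothing.
It also fails if it takes over 62 s, if anything falls off the work surface, if the arm or the gripper's body presses on something with over 40 N, if the wrist force passes 120 N, or if a joint passes its speed limit or range.

### The arm

A 6-joint arm with a two-finger parallel gripper is mounted at the origin on the work surface. World frame = base frame: x ahead of the robot, y to its left, z up, the work surface at z = 0. Lengths are in mm, angles in rad, forces in N, time in s.
With the tool pointing down it reaches from about 400 to 925 mm from the base axis. Payload 12.5 kg.
Tool frame: the origin (TCP) lies midway between the tips of the shut fingers; the grasp point (between the pads) lies 19 mm behind it; y points along the fingers, x is the direction in which the jaws open and shut, and the axes are right-handed (so a half turn about y gives the same grasp; the last joint's range is limited). The gripper opens to 95 mm and grips with 3 to 60 N. Pads are 20 mm wide; open, the fingers measure 119 mm over their backs; the gripper's body (75 mm by 180 mm) begins 59 mm behind the grasp point.
Start: joints at [-1.295, 0.491, 1.559, -0, 1.092, -0.106], TCP at [232.893, -580.006, 214.661] pointing down, gripper open.
Joint ranges: [-3.1, 3.1], [-0.84, 2.19], [0.05, 2.79], [-1.13, 4.28], [0.06, 2.93], [-2.69, 2.69]. Speed limits (rad/s): [2.22, 2.22, 2.79, 3.14, 3.14, 3.14].

### API

Orientations are given as [roll, pitch, yaw] about the fixed x, y, z axes, in that order (R = Rz(yaw) Ry(pitch) Rx(roll)).
In Python, from cell import env, vision, job gives the robot as it stands.
- The arm moves only by the shell command python3 -m crank 'ROWS' [OPENING]. ROWS is JSON, a list of rows, each a list of 6 numbers: the shift along the tool's x, y, z in mm, then the turn, a rotation vector about the tool's x, y, z in degrees. In form: [[x, y, z, rx, ry, rz], ...]. A call has 1 to 5 rows; each row is the pose to reach, as a shift and turn from the pose measured when the call began, along the tool's axes at that moment; what a row does not reach only later rows make up. A row lasts 1/10 s, in which the tool goes at most 50 mm and 8.59 degrees, less where a joint would pass 70% of its speed; a pose out of reach is approached as far as the arm can. A call with a gripper value outside its range is refused whole. OPENING is the opening, from 0 (shut) to 1 (fully open), set as the call begins (- or left out, the last holds). The fingers move at their own pace and stop on an object; the grip force is fixed at half the most. Time passes only in rows, so rows that repeat a pose let the fingers close. It gives the time, the measured TCP pose, the force and the opening at its end, in the units of the state.
- env.state(): the state, without advancing time (a new reading comes with each control period).
- vision.read_camera(name): name is "scene" or "top" or "wrist"; returns (picture, depth): 480x640x3 uint8, blue, green, red; 480x640 float32, mm along the optical axis (not along the pixel's ray), 0 where there is no reading.
- vision.calibration(name): a dict with "vertical_fov" (degrees; the focal length in pixels is half the picture's height over the tangent of half this angle, whatever the lens; pixels are square), "cx", "cy" (the principal point, pixels), "pose" (4x4, takes a point from camera to world coordinates). Camera axes: x right, y down, z forward; pixel columns grow to the right and rows downward; lengths in mm; the calibration is good to about 2 mm. A picture is of the moment at which its call begins: read the wrist's pose just before it. calibration takes no time and is no camera call; for the wrist camera it gives the pose at the moment of the call.
- job.job_done(): hands the job in, once; it reports no verdict.
The state is a dict: "t": time; "joints": joint angles; "qvel": joint speeds; "tau": joint torques, N m; "eef_pos": TCP position; "tcp_rot": TCP orientation; "ft_force": force on the tool from outside, world axes, zero at the start; "moment": the same for the moment, N m; "opening": opening from 0.0 (shut) to 1.0 (fully open).
Only numpy, scipy, OpenCV 4.12 (cv2) and the standard library are available. Lean on these libraries where they do the work, as an engineer would, in place of code of your own. Each camera call takes 0.05 s, during which the arm holds its last target.

## Working session

There is one attempt and no reset: what is moved stays moved. The work goes in short steps, Python scripts to look and compute and a shell command to move; the robot and the scene stay as the last step left them, time stands still between calls to the robot, and variables do not carry over. Pictures are saved under pics/ and viewed, and the job is handed in when it is done.

```bash
ls; mkdir -p pics
python3 - <<'E'
from cell import env, vision, job
import cv2
print(env.state())
for n in ["scene","top","wrist"]:
    c=vision.calibration(n); print(n,c)
    p,d=vision.read_camera(n); cv2.imwrite(f"pics/{n}0.png",p)
    import numpy as np; np.save(f"/tmp/{n}0.npy",d)
E
```

```text
pics
{'t': 0.0, 'joints': array([-1.29462953e+00,  4.91544359e-01,  1.55944374e+00, -1.72544780e-05,
        1.09173220e+00, -1.05594572e-01]), 'qvel': array([ 4.93345491e-05,  8.14115262e-04, -4.99220093e-04,  2.06385587e-04,
        1.27852850e-05, -1.27960219e-03]), 'tau': array([ 3.06036409e-04, -6.12645864e+01, -2.58185560e+01,  6.92978385e-02,
        4.82050446e-02, -7.81303606e-05]), 'eef_pos': array([ 232.79889083, -579.75552942,  214.07316901]), 'tcp_rot': array([-1.57069269e+00,  1.12297887e-03, -1.18902694e+00]), 'ft_force': array([-0.06826678, -0.68949911, -0.84359052]), 'moment': array([-0.01994708,  0.07537438,  0.01581006]), 'opening': 1.0016070295342456}
scene {'vertical_fov': 50.55455794291316, 'cx': 315.3488476578472, 'cy': 245.8963275515078, 'pose': array([[ 7.05018039e-01,  6.69562549e-01, -2.33742503e-01,
         8.72491525e+02],
       [ 7.09188952e-01, -6.65982239e-01,  2.31341063e-01,
        -3.56784060e+02],
       [-7.71043698e-04, -3.28867223e-01, -9.44375855e-01,
         1.48230363e+03],
       [ 0.00000000e+00,  0.00000000e+00,  0.00000000e+00,
      
[... 204 characters left out ...]
,
       [-9.93293780e-01, -1.13747318e-01,  2.07126797e-02,
        -3.70615378e+01],
       [ 3.79106197e-03, -2.11094380e-01, -9.77458332e-01,
         1.60524318e+03],
       [ 0.00000000e+00,  0.00000000e+00,  0.00000000e+00,
         1.00000000e+00]])}
wrist {'vertical_fov': 64.79540798678963, 'cx': 316.5886105054067, 'cy': 242.3170883818934, 'pose': array([[ 3.72278195e-01, -8.86824606e-01, -2.73771920e-01,
         3.09677416e+02],
       [-9.28121191e-01, -3.55721817e-01, -1.09786354e-01,
        -5.48524164e+02],
       [-2.54051355e-05,  2.94964586e-01, -9.55508185e-01,
         3.84251738e+02],
       [ 0.00000000e+00,  0.00000000e+00,  0.00000000e+00,
         1.00000000e+00]])}
```

View pics/scene0.png

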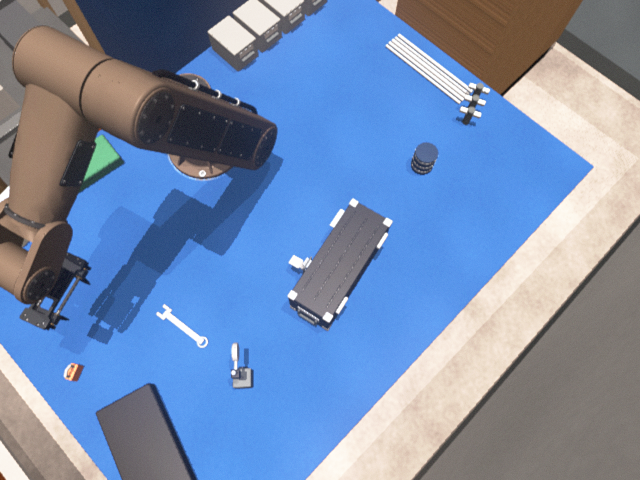

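View pics/top0.png

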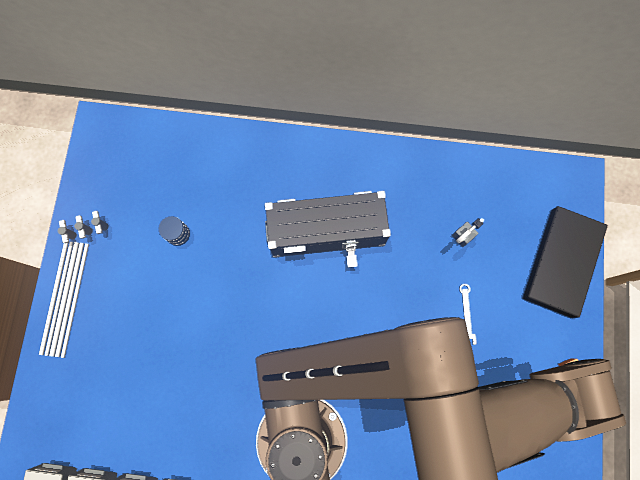

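View pics/wrist0.png

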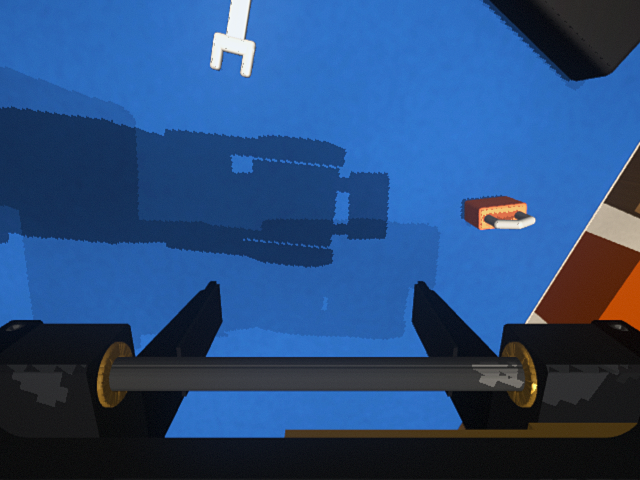

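The scene and top pictures show the case (scene ~(343,262), top ~(327,222)), the latch lever toward the robot (scene (299,262), top (351,255)) and the tab at top (295,249). Next I measure the lid rectangle in both views.

```bash
cat > h.py <<'E'
import numpy as np, cv2
from cell import env, vision, job
def K(c): return 240/np.tan(np.radians(c["vertical_fov"])/2)
def cloud(d,c):
    f=K(c); v,u=np.mgrid[0:480,0:640]
    P=np.stack([(u-c["cx"])*d/f,(v-c["cy"])*d/f,d],-1)
    T=c["pose"]; W=P@T[:3,:3].T+T[:3,3]; W[d<=0]=np.nan; return W
def proj(p,c):
    T=c["pose"]; q=(np.atleast_2d(p)-T[:3,3])@T[:3,:3]; f=K(c)
    return np.c_[q[:,0]/q[:,2]*f+c["cx"],q[:,1]/q[:,2]*f+c["cy"]]
def ray(u,v,c,z):
    f=K(c); T=c["pose"]; r=T[:3,:3]@np.array([(u-c["cx"])/f,(v-c["cy"])/f,1]); o=T[:3,3]
    return o+r*(z-o[2])/r[2]
E
python3 - <<'E'
from h import *
for n in ["scene","top"]:
    c=vision.calibration(n); d=np.load(f"/tmp/{n}0.npy"); W=cloud(d,c)
    m=(W[...,2]>130)&(W[...,2]<160)&(W[...,0]>400)&(W[...,0]<900)&(abs(W[...,1])<300)
    m=m.astype(np.uint8)
    k,l,s,ce=cv2.connectedComponentsWithStats(m); i=1+np.argmax(s[1:,4])
    pts=W[l==i]; print(n,len(pts),np.median(pts[:,2]))
    r=cv2.minAreaRect(pts[:,:2].astype(np.float32)); print(r, cv2.boxPoints(r))
    # bench
    b=W[(abs(W[...,2])<30)]; print("bench z",np.median(b[:,2]))
E
```

```text
scene 5823 145.15562977194327
((610.9387817382812, -2.3973236083984375), (156.4580078125, 343.3459777832031), 12.761469841003418) [[ 496.72086  147.7548 ]
 [ 572.5635  -187.10988]
 [ 725.15674 -152.54945]
 [ 649.3141   182.31523]]
bench z 1.6387796897618045
top 5607 142.6809807688869
((610.5404052734375, -3.6260223388671875), (155.5522003173828, 342.4145202636719), 12.715791702270508) [[ 496.98654  146.26251]
 [ 572.3572  -187.75394]
 [ 724.09424 -153.51456]
 [ 648.72363  180.50189]]
bench z -1.3538988626257833
```

Run:
```python
from h import *
a=np.radians(12.74); R=np.array([[np.cos(a),-np.sin(a)],[np.sin(a),np.cos(a)]])
for n in ["scene","top"]:
    c=vision.calibration(n); d=np.load(f"/tmp/{n}0.npy"); W=cloud(d,c)
    m=(W[...,2]>115)&(W[...,2]<160)&(W[...,0]>400)&(W[...,0]<900)&(abs(W[...,1])<300)
    q=W[m]; xy=(q[:,:2]-[610.7,-3])@R
    for y in range(-170,171,20):
        s=(abs(xy[:,1]-y)<5); 
        if s.any(): x=xy[s,0]; t=s&(q[:,2]>138); print(n,y,x.min().round(1),x.max().round(1),xy[t,0].min().round(1),xy[t,0].max().round(1),np.median(q[s,2]).round(1))
    m=(W[...,2]>50)&(W[...,2]<115)&(W[...,0]>400)&(W[...,0]<900)&(abs(W[...,1])<300)
    q=W[m]; xy=(q[:,:2]-[610.7,-3])@R
    s=xy[:,0]<-85; print("lever",s.sum(), xy[s].min(0),xy[s].max(0),q[s,2].min(),q[s,2].max())
```

```text
scene -170 -61.6 71.1 -61.6 71.1 141.6
scene -150 -60.8 70.3 -60.8 70.3 145.4
scene -130 -60.9 78.8 -60.9 73.6 144.9
scene -110 -60.9 77.9 -60.9 75.8 144.6
scene -90 -60.1 79.0 -60.1 68.8 145.5
scene -70 -77.0 69.0 -70.0 68.8 145.1
scene -50 -77.5 69.3 -76.6 69.3 145.0
scene -30 -60.5 69.2 -60.5 68.4 145.3
scene -10 -61.2 68.9 -61.2 68.9 145.4
scene 10 -61.4 68.9 -61.4 68.9 145.1
scene 30 -61.2 68.7 -61.2 68.7 145.1
scene 50 -61.2 68.7 -61.2 68.3 145.7
scene 70 -76.5 68.5 -60.8 68.4 145.0
scene 90 -76.5 77.7 -66.6 68.5 144.3
scene 110 -76.3 78.3 -61.1 67.5 144.5
scene 130 -75.4 78.2 -62.0 68.9 145.0
scene 150 -62.4 70.4 -61.3 70.4 145.4
scene 170 -61.8 69.6 -61.8 69.6 145.3
lever 118 [-127.05472605  -73.55019275] [-85.92807317 -45.95121254] 66.95100858328487 86.96842072618983
top -170 -62.6 71.4 -62.6 71.4 143.2
top -150 -61.0 70.9 -60.0 70.9 142.6
top -130 -60.7 79.5 -60.7 68.5 142.4
top -110 -61.3 79.0 -60.9 66.4 142.3
top -90 -60.8 79.6 -60.4 68.7 142.6
top -70 -76.9 69.5 -67.6 69.5 142.2
top -50 -78.0 69.2 -78.0 69.2 142.1
top -30 -61.7 68.1 -61.0 67.6 142.7
top -10 -60.6 70.9 -59.7 69.6 142.5
top 10 -60.8 67.4 -60.6 67.4 143.0
top 30 -60.3 67.6 -60.3 67.6 142.5
top 50 -61.2 69.8 -59.1 69.8 142.4
top 70 -76.0 70.4 -61.3 68.9 142.6
top 90 -76.3 78.7 -60.2 68.3 142.6
top 110 -76.6 78.5 -61.6 67.6 142.2
top 130 -75.7 79.5 -58.9 68.6 142.1
top 150 -62.2 71.7 -62.2 71.7 142.0
top 170 -61.6 69.4 -61.6 69.4 142.6
lever 131 [-125.90529354  -74.87475763] [-85.09619255 -46.71195729] 66.9861548149529 88.34514757616489
```

```bash
cat >> h.py <<'E'
from scipy.spatial.transform import Rotation as Ro
CA=0.2223; CC=np.array([614.5,-2.1])
RC=np.array([[np.cos(CA),-np.sin(CA),0],[np.sin(CA),np.cos(CA),0],[0,0,1]])
def c2w(p): return RC@np.array(p,float)+[CC[0],CC[1],0]
def w2c(p): return (np.asarray(p,float)-[CC[0],CC[1],0])@RC
YAW=CA+np.pi/2   # tool x=+yc, tool y=-z, tool z=-xc
def go(pc,yaw=YAW,n=1):
    "tool-frame shift & turn from now to case-frame point, tool down"
    s=env.state(); R0=Ro.from_euler('xyz',s["tcp_rot"])
    d=R0.inv().apply(c2w(pc)-s["eef_pos"]); t=(R0.inv()*Ro.from_euler('xyz',[-np.pi/2,0,yaw])).as_rotvec(degrees=True)
    print("t",round(s["t"],2),"now(case)",w2c(s["eef_pos"]).round(1),"shift",d.round(1),"turn",t.round(2),"F(case)",(s["ft_force"]@RC).round(1),"open",round(s["opening"],3))
def snap(n,name):
    c=vision.calibration(n); p,d=vision.read_camera(n); cv2.imwrite(f"pics/{name}.png",p); np.save(f"/tmp/{name}.npy",d); np.save(f"/tmp/{name}_c.npy",c,allow_pickle=True); return p,d,c
E
python3 - <<'E'
from h import *
c=vision.calibration("top"); d=np.load("/tmp/top0.npy"); W=cloud(d,c)
for n,(u,v) in {"stand":(480,220),"standb":(462,235),"wrench":(467,315),"wr2":(464,287),"sleeve":(172,228)}.items(): print(n,W[v,u])
print(c2w([-123,-60,0]))
go([-123,-60,180])
E
```

```text
stand [ 645.80792909 -415.07444767  204.58719919]
standb [ 603.96972743 -374.37045818  183.72318851]
wrench [ 407.2984537  -446.39698347    5.83661723]
wr2 [ 490.89100324 -434.91200404   -4.11138412]
sleeve [550.84925464 441.97895824  85.8248309 ]
[507.75508481 -87.74183021   0.        ]
t 0.15 now(case) [-499.6 -479.4  214.2] shift [-354.2   34.6  438.5] turn [-7.0000e-02 -1.7086e+02  0.0000e+00] F(case) [-0.1 -0.1 -0.1] open 1.001
```

```bash
python3 -m crank '[[-18,0,22,0,-8.5,0],[-36,0,44,0,-17,0],[-54,0,66,0,-25.5,0],[-72,0,88,0,-34,0],[-90,0,110,0,-42.5,0]]' 1; python3 -c "
from h import *; go([-123,-60,180])"
```

```text
t: 0.65
eef_pos: [301.8, -454.2, 214.1]
tcp_rot: [-1.57, 0.001, -0.441]
ft_force: [0.4, -0.5, 0.5]
opening: 1.001
t 0.65 now(case) [-404.7 -372.   214.1] shift [ 29.8  34.4 419.3] turn [-7.0000e-02 -1.2802e+02  3.0000e-02] F(case) [ 0.2 -0.5  0.5] open 1.001
```

```bash
python3 -m crank '[[2,0,30,0,-8.5,0],[4,0,60,0,-17,0],[6,0,90,0,-25.5,0],[8,0,120,0,-34,0],[10,0,150,0,-42.5,0]]'; python3 -c "
from h import *; go([-123,-60,180])"
```

```text
t: 1.15
eef_pos: [375.2, -321.7, 214.2]
tcp_rot: [-1.569, 0.0, 0.306]
ft_force: [-0.2, -0.1, 0.7]
opening: 1.0
t 1.15 now(case) [-303.8 -259.   214.2] shift [196.9  34.4 183. ] turn [-7.000e-02 -8.518e+01  6.000e-02] F(case) [-0.2 -0.1  0.7] open 1.0
```

```bash
python3 -m crank '[[20,0,18,0,-8.5,0],[40,0,36,0,-17,0],[60,0,54,0,-25.5,0],[80,0,72,0,-34,0],[100,0,90,0,-42.5,0]]'; python3 -c "
from h import *; go([-123,-60,180])"
```

```text
t: 1.65
eef_pos: [443.8, -204.6, 214.2]
tcp_rot: [-1.57, -0.001, 1.054]
ft_force: [0.5, -1.1, 0.2]
opening: 0.998
t 1.65 now(case) [-211.2 -159.9  214.2] shift [133.2  34.3   2. ] turn [ -0.05 -42.32   0.08] F(case) [ 0.2 -1.1  0.2] open 0.998
```

```bash
python3 -m crank '[[26,0,0,0,-8.5,0],[52,0,0,0,-17,0],[78,0,0,0,-25.5,0],[105,15,1,0,-34,0],[133.2,34.3,2,0,-42.3,0]]' 0.6; python3 -c "
from h import *; go([-123,-60,180])
snap('wrist','w1');snap('top','t1'); snap('scene','s1')"
```

```text
t: 2.15
eef_pos: [508.5, -86.9, 180.2]
tcp_rot: [-1.572, -0.001, 1.799]
ft_force: [0.6, -0.3, 0.1]
opening: 0.646
t 2.15 now(case) [-122.1  -59.3  180.2] shift [-0.7  0.2  1. ] turn [0.07 0.32 0.03] F(case) [ 0.5 -0.4  0.1] open 0.646
```

View pics/w1.png

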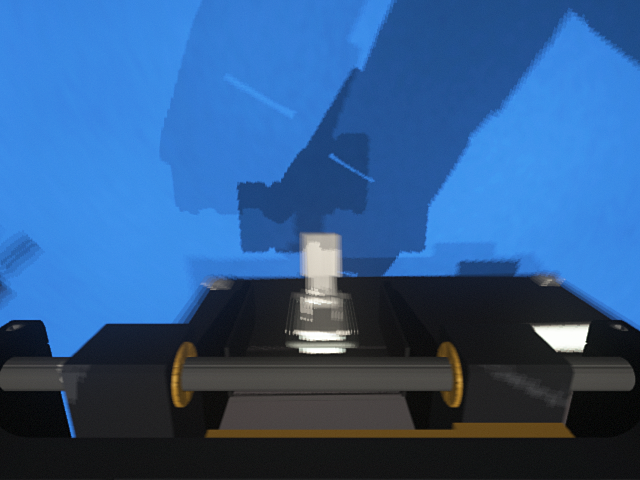

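The wrist picture shows the lever (u 300–341, v 233–290) centred between the fingers, with the hook and catch behind at v 290–350. I'll check its position in case coordinates from this view's depth.

Run:
```python
from h import *
p,d,c=snap('wrist','w2'); W=cloud(d,c); q=(W-[CC[0],CC[1],0])@RC
m=(q[...,0]<-100)&(q[...,2]>40)&(q[...,2]<110)&(abs(q[...,1]+60)<40)&(q[...,0]>-150)
s=q[m]; print(len(s),np.percentile(s,[1,50,99],axis=0).round(1))
go([-124,-60,92])
```

```text
1415 [[-129.2  -72.7   72.9]
 [-114.9  -58.9   75.7]
 [-100.3  -45.1   78.4]]
t 2.35 now(case) [-123.   -59.7  179.8] shift [-0.4 87.8  0.9] turn [-0.07 -0.06  0.11] F(case) [ 0.1 -0.1  0.7] open 0.605
```

```bash
python3 -m crank '[[0,25,1,0,0,0],[0,50,1,0,0,0],[0,75,1,0,0,0],[0,100,1,0,0,0],[0,123,1,0,0,0]]' 0.6; python3 -m crank '[[0,0,0,0,0,0],[0,0,0,0,0,0],[0,0,0,0,0,0],[0,0,0,0,0,0],[0,0,0,0,0,0]]' 0.2;  python3 -c "
from h import *; go([-124,-60,56])"
```

```text
t: 2.85
eef_pos: [506.5, -88.7, 56.6]
tcp_rot: [-1.57, -0.001, 1.789]
ft_force: [-0.3, -0.2, 0.3]
opening: 0.601
t: 3.35
eef_pos: [506.4, -87.6, 57.6]
tcp_rot: [-1.571, -0.003, 1.787]
ft_force: [-1.1, 11.5, 5.4]
opening: 0.286
t 3.35 now(case) [-124.3  -59.5   57.6] shift [-0.5  1.6 -0.3] turn [ 0.02 -0.33  0.15] F(case) [ 1.5 11.5  5.4] open 0.286
```

```bash
python3 -m crank '[[1,-5,1,0,0,0],[1.5,-10,1.5,0,0,0],[1.5,-15,2,0,0,0],[1.5,-20,1.5,0,0,0],[1.5,-25,1,0,0,0]]' 0.2;  python3 -c "
from h import *; go([-124,-60,56]); snap('wrist','w3')"
```

```text
t: 3.85
eef_pos: [505.5, -87.0, 83.4]
tcp_rot: [-1.572, -0.001, 1.787]
ft_force: [2.8, -4.5, -6.1]
opening: 0.285
t 3.85 now(case) [-125.   -58.7   83.4] shift [-1.3 27.4 -1. ] turn [ 0.08 -0.32  0.08] F(case) [ 1.7 -5.  -6.1] open 0.285
```

View pics/w3.png

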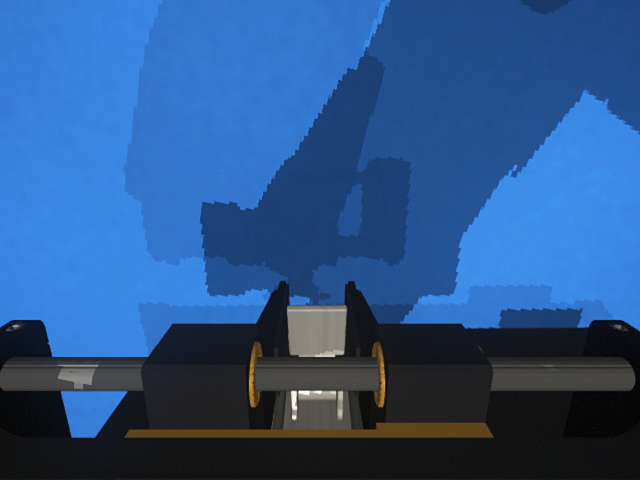

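The lever (u 288–347, v 305–355) is held between the pads and is rising with them. I'll lift past 0.65 rad and then open.

```bash
python3 -m crank '[[0,-4,-1,0,0,0],[0,-8,-2,0,0,0],[0,-12,-3.5,0,0,0],[0,-15,-5,0,0,0],[0,-15,-5,0,0,0]]' 0.2; python3 -m crank '[[0,0,0,0,0,0],[0,0,0,0,0,0],[0,0,0,0,0,0]]' 0.5;  python3 -c "
from h import *; go([-124,-60,56]); snap('wrist','w4')"
```

```text
t: 4.4
eef_pos: [510.7, -85.9, 99.5]
tcp_rot: [-1.573, -0.001, 1.788]
ft_force: [0.6, -2.9, -1.3]
opening: 0.291
t: 4.7
eef_pos: [510.7, -85.7, 99.6]
tcp_rot: [-1.573, -0.001, 1.788]
ft_force: [0.2, 0.1, -0.7]
opening: 0.47
t 4.7 now(case) [-119.7  -58.7   99.6] shift [-1.4 43.6  4.4] turn [ 0.14 -0.32  0.06] F(case) [ 0.2  0.1 -0.7] open 0.47
```

View pics/w4.png

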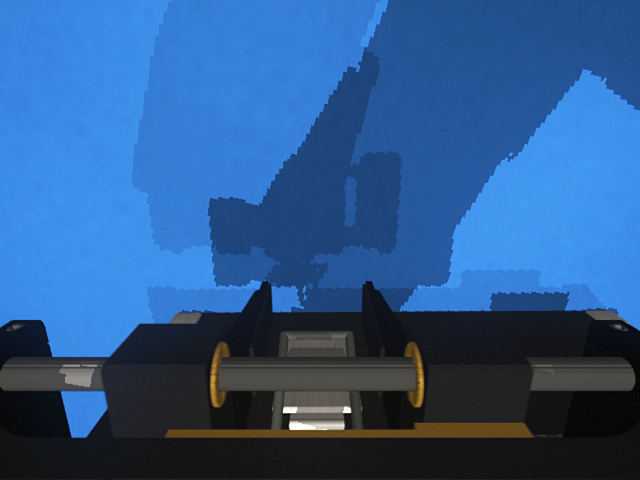

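```bash
python3 -m crank '[[0,-10,15,0,0,0],[0,-15,30,0,0,0],[0,-20,45,0,0,0],[0,-20,55,0,0,0],[0,-20,55,0,0,0]]' 0
python3 - <<'E'
from h import *
p,d,c=snap('wrist','w5'); W=cloud(d,c); q=(W-[CC[0],CC[1],0])@RC
m=(q[...,0]<-84)&(q[...,2]>40)&(q[...,2]<160)&(abs(q[...,1]+60)<25)&(q[...,0]>-140)
s=q[m]; print(len(s))
for z in range(70,150,6):
    t=s[abs(s[:,2]-z)<3]
    if len(t): print(z,len(t),t.min(0).round(0),t.max(0).round(0))
go([-111,-60,105])
E
```

```text
t: 5.25
eef_pos: [455.8, -97.8, 119.6]
tcp_rot: [-1.573, -0.001, 1.787]
ft_force: [0.6, 0.2, 0.3]
opening: 0.135
1282
76 1 [-92. -56.  79.] [-92. -56.  79.]
82 301 [-94. -73.  79.] [-85. -45.  85.]
88 64 [-87. -72.  85.] [-84. -46.  91.]
94 2 [-87. -70.  91.] [-87. -47.  92.]
100 52 [-98. -72. 101.] [-95. -45. 103.]
106 210 [-99. -72. 103.] [-96. -45. 109.]
112 222 [-102.  -72.  109.] [-98. -45. 115.]
118 258 [-103.  -72.  115.] [-100.  -45.  121.]
124 172 [-105.  -72.  121.] [-102.  -46.  126.]
t 5.3 now(case) [-175.1  -58.6  119.6] shift [ -1.   14.8 -64. ] turn [ 0.15 -0.36  0.05] F(case) [ 0.4 -0.1  0.6] open 0.097
```

View pics/w5.png

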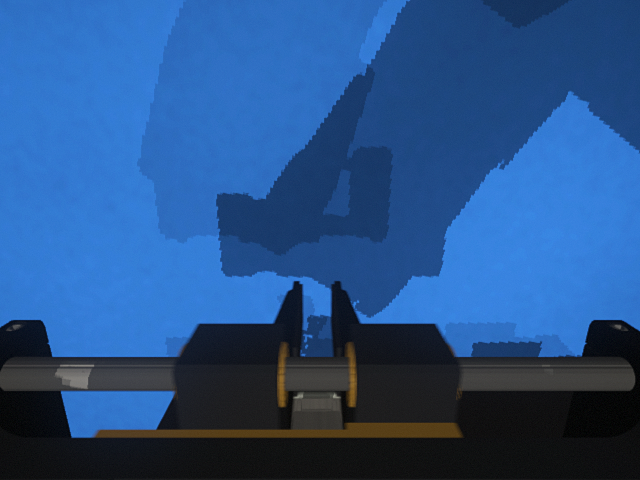

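```bash
python3 -m crank '[[-1,6,-15,0,0,0],[-1,6,-30,0,0,0],[-1,6,-45,0,0,0],[-1,6,-52,0,0,0],[-1,6,-56,0,0,0]]' 0;  python3 -c "
from h import *; go([-102,-60,112])"; python3 -m crank '[[0,0,-3,0,0,0],[0,0,-6,0,0,0],[0,0,-9,0,0,0],[0,0,-12,0,0,0],[0,0,-12,0,0,0]]' 0;  python3 -c "
from h import *; go([-102,-60,112])"
```

```text
t: 5.8
eef_pos: [512.6, -86.4, 113.1]
tcp_rot: [-1.573, -0.001, 1.787]
ft_force: [-0.7, 0.7, -0.6]
opening: 0.006
t 5.8 now(case) [-118.   -59.8  113.1] shift [ -0.1   1.1 -16. ] turn [ 0.13 -0.32  0.06] F(case) [-0.6  0.8 -0.6] open 0.006
t: 6.3
eef_pos: [524.6, -83.9, 113.2]
tcp_rot: [-1.573, -0.001, 1.787]
ft_force: [-0.1, 0.7, 0.3]
opening: -0.0
t 6.3 now(case) [-105.7  -60.   113.2] shift [-0.   1.2 -3.7] turn [ 0.15 -0.33  0.05] F(case) [0.  0.7 0.3] open -0.0
```

```bash
python3 -m crank '[[0,0,-2,0,0,0],[0,0,-4,0,0,0],[0,0,-6,0,0,0],[0,0,-8,0,0,0],[0,0,-8,0,0,0]]' 0;  python3 -c "
from h import *; go([-102,-60,112]); snap('scene','s6');snap('top','t6');
p=cv2.imread('pics/s6.png')[180:360,220:440]; cv2.imwrite('pics/s6c.png',cv2.resize(p,None,fx=3.3,fy=3.3,interpolation=2))"
```

```text
t: 6.8
eef_pos: [530.1, -82.5, 113.1]
tcp_rot: [-1.568, -0.002, 1.788]
ft_force: [-15.1, -6.8, 9.5]
opening: 0.005
t 6.8 now(case) [-100.1  -59.9  113.1] shift [-0.2  1.1  1.9] turn [-0.17 -0.29  0.11] F(case) [-16.2  -3.3   9.5] open 0.005
```

View pics/s6c.png

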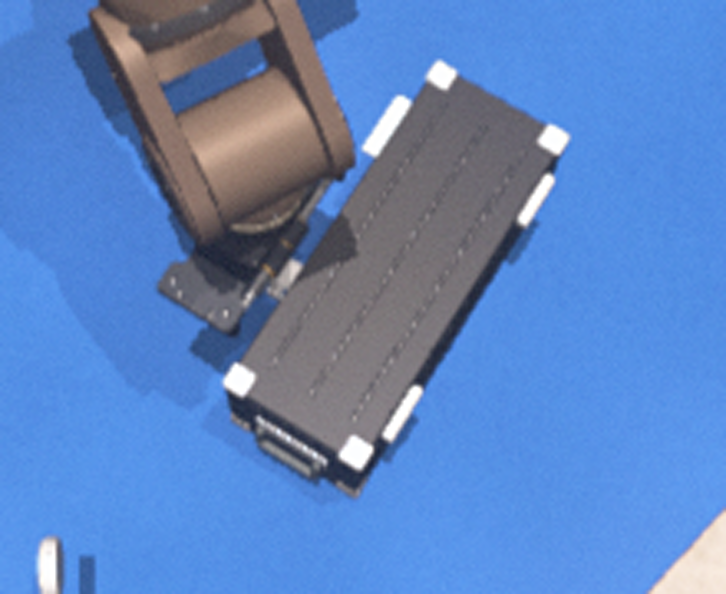

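The gripper stands in front of the latch; the lever (crop ~(285,278)) is mostly hidden. The 16 N reading suggests it is at its stop, so I'll back off and look.

```bash
python3 -m crank '[[0,0,12,0,0,0],[0,0,24,0,0,0],[0,0,48,0,0,0],[0,-30,80,0,0,0],[0,-60,120,0,0,0]]' 0; python3 -m crank '[[0,-10,20,0,0,0],[0,-20,40,0,0,0],[0,-20,40,0,0,0]]' 0
python3 - <<'E'
from h import *
snap('scene','s7')
p,d,c=snap('wrist','w7'); W=cloud(d,c); q=(W-[CC[0],CC[1],0])@RC
p,d,c=snap('top','t7'); W2=cloud(d,c); q2=(W2-[CC[0],CC[1],0])@RC
cv2.imwrite('pics/t7c.png',cv2.resize(p[170:300,240:420],None,fx=4,fy=4,interpolation=2))
for q in (q,q2):
  m=(q[...,0]<-68)&(q[...,2]>40)&(q[...,2]<160)&(abs(q[...,1]+60)<25)&(q[...,0]>-150)
  s=q[m]; print(len(s))
  for z in range(70,150,6):
    t=s[abs(s[:,2]-z)<3]
    if len(t): print(z,len(t),t.min(0).round(0),t.max(0).round(0))
go([-111,-60,105])
E
```

```text
t: 7.4
eef_pos: [411.8, -108.5, 173.5]
tcp_rot: [-1.567, -0.003, 1.788]
ft_force: [0.4, -0.5, 0.3]
opening: 0.002
t: 7.7
eef_pos: [371.3, -117.3, 194.7]
tcp_rot: [-1.569, -0.001, 1.787]
ft_force: [0.3, 0.7, 0.2]
opening: 0.001
70
70 1 [-68. -62.  69.] [-68. -62.  69.]
82 15 [-96. -64.  82.] [-94. -56.  85.]
88 50 [-96. -64.  85.] [-84. -56.  88.]
178
76 4 [-95. -83.  74.] [-68. -57.  79.]
82 14 [-105.  -80.   79.] [-87. -40.  85.]
88 25 [-126.  -81.   85.] [-75. -40.  91.]
94 29 [-142.  -81.   91.] [-68. -38.  97.]
100 13 [-145.  -80.   97.] [-122.  -40.  102.]
106 11 [-149.  -64.  103.] [-69. -40. 109.]
112 6 [-92. -66. 109.] [-88. -50. 115.]
118 4 [-91. -75. 115.] [-88. -66. 118.]
124 8 [-91. -71. 122.] [-75. -49. 127.]
130 19 [-91. -71. 127.] [-69. -50. 133.]
136 35 [-90. -74. 133.] [-68. -49. 139.]
142 7 [-88. -74. 139.] [-71. -49. 145.]
t 7.85 now(case) [-260.6  -59.1  193.5] shift [  -0.4   88.  -149.9] turn [-0.16 -0.29  0.14] F(case) [-0.1 -0.4  0.8] open 0.006
```

View pics/t7c.png

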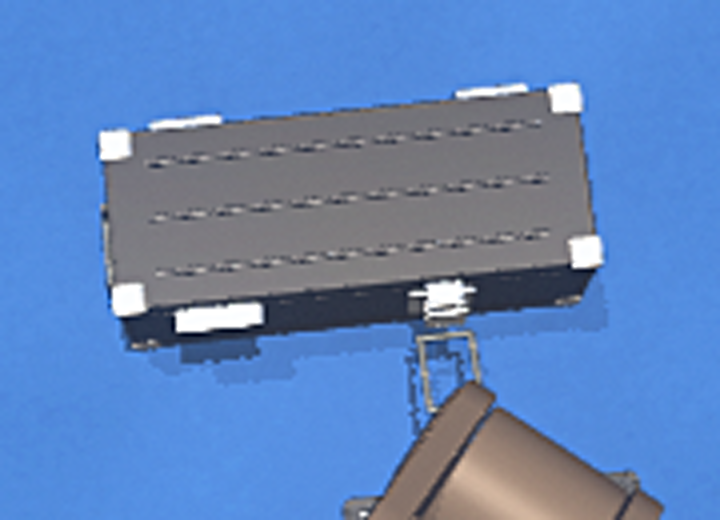

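View pics/w7.png

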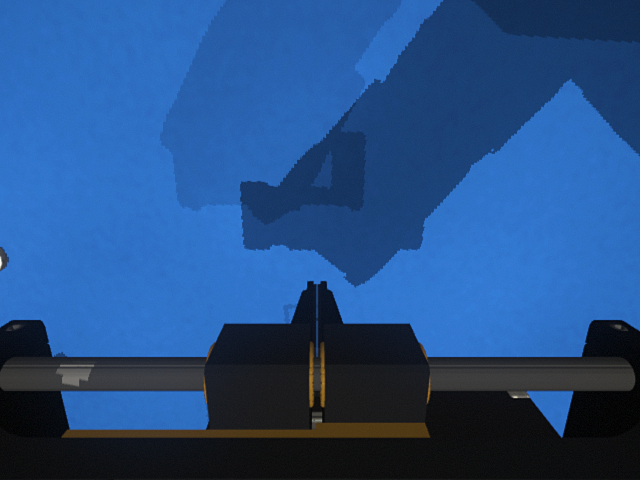

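Top crop: the hook loop now hangs out over the lever (crop (450,365)), the lever stands upright at (445,300), and the tab is at (220,317). The latch is free, so I go to the tab.

```bash
python3 -m crank '[[32,0,-30,0,0,0],[64,0,-60,0,0,0],[96,0,-90,0,0,0],[128,0,-130,0,0,0],[159,0,-179,0,0,0]]' 0.8; python3 -c "
from h import *; go([-81,100,118]); p,d,c=snap('wrist','w8'); W=cloud(d,c); q=(W-[CC[0],CC[1],0])@RC
m=(abs(q[...,2]-128)<6)&(q[...,0]<-67)&(abs(q[...,1]-100)<50)&(q[...,0]>-95);s=q[m]; print(len(s),np.percentile(s,[2,50,98],axis=0).round(1))"
```

```text
t: 8.35
eef_pos: [508.3, 72.9, 192.5]
tcp_rot: [-1.567, -0.003, 1.789]
ft_force: [0.0, -0.7, 0.3]
opening: 0.366
t 8.35 now(case) [-87.   96.6 192.5] shift [ 3.2 74.5 -6.3] turn [-0.21 -0.22  0.15] F(case) [-0.1 -0.7  0.3] open 0.366
1666 [[-79.6  72.8 127.4]
 [-74.5  99.7 131. ]
 [-67.3 129.8 132.4]]
```

View pics/w8.png

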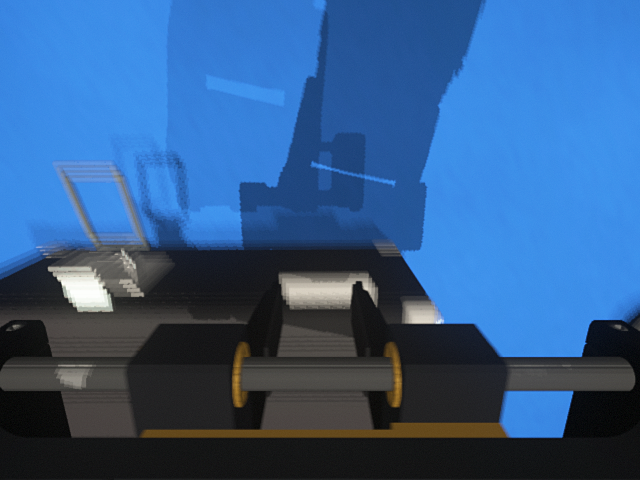

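The picture shows the tab (u 279–378, v 273–308), and its depth agrees with the given position (edge x −80, y 72–130, top z 131). I'll open and straddle it.

```bash
python3 -m crank '[[0,0,0,0,0,0],[0,0,0,0,0,0],[0,0,0,0,0,0],[0,0,0,0,0,0]]' 0.85; python3 -c "
from h import *; go([-82,100.5,118])"
```

```text
t: 8.8
eef_pos: [512.6, 75.6, 192.4]
tcp_rot: [-1.57, -0.003, 1.789]
ft_force: [1.2, 0.0, -0.5]
opening: 0.746
t 8.8 now(case) [-82.2  98.2 192.4] shift [ 2.  74.4 -0.3] turn [-0.03 -0.23  0.18] F(case) [ 1.2 -0.2 -0.5] open 0.746
```

```bash
python3 -m crank '[[2.5,15,0,0,0,0],[2.5,30,0,0,0,0],[2.5,45,0,0,0,0],[2.5,60,0,0,0,0],[2.5,75,0,0,0,0]]' 0.85; python3 -m crank '[[0,0,0,0,0,0],[0,0,0,0,0,0],[0,0,0,0,0,0],[0,0,0,0,0,0],[0,0,0,0,0,0]]' 0.55; python3 -c "
from h import *; go([-82,100.5,118])"
```

```text
t: 9.3
eef_pos: [511.8, 77.4, 117.2]
tcp_rot: [-1.571, -0.003, 1.788]
ft_force: [0.3, 0.2, 0.2]
opening: 0.851
t: 9.8
eef_pos: [511.7, 78.2, 118.1]
tcp_rot: [-1.572, -0.004, 1.787]
ft_force: [-1.6, 8.5, 1.1]
opening: 0.613
t 9.8 now(case) [-82.6 101.  118.1] shift [-0.5  0.  -0.6] turn [ 0.06 -0.35  0.24] F(case) [0.3 8.7 1.1] open 0.613
```

```bash
python3 -m crank '[[0.5,-8,-0.3,0,0,0],[0.5,-15,-1,0,0,0],[0.5,-23,-2,0,0,0],[0.5,-30,-3,0,0,0],[0.5,-38,-5,0,0,0]]' 0.5; python3 -c "
from h import *; go([-82,100.5,118])
p,d,c=snap('scene','s9'); cv2.imwrite('pics/s9c.png',cv2.resize(p[180:360,220:440],None,fx=3.3,fy=3.3,interpolation=2))"
```

```text
t: 10.3
eef_pos: [517.3, 79.6, 156.9]
tcp_rot: [-1.574, -0.004, 1.787]
ft_force: [6.3, 0.3, -8.3]
opening: 0.616
t 10.3 now(case) [-76.8 101.1 156.9] shift [-0.8 38.9  5.3] turn [ 0.18 -0.36  0.23] F(case) [ 6.2 -1.1 -8.3] open 0.616
```

View pics/s9c.png

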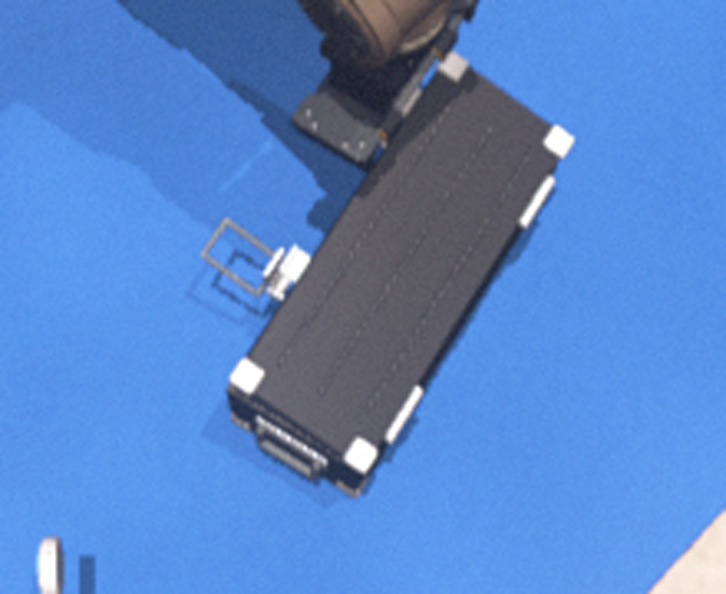

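The lid is up about 15°, the grip holds, and the hook loop lies clear at crop (240,258). Continuing along the arc.

```bash
python3 -m crank '[[-0.5,-11,-3.5,0,0,0],[-0.5,-23,-8.5,0,0,0],[-0.5,-34,-14.5,0,0,0],[-0.5,-45,-21,0,0,0],[-0.5,-55,-29,0,0,0]]' 0.5; python3 -c "
from h import *; go([-82,100.5,118])"
```

```text
t: 10.85
eef_pos: [545.9, 86.0, 213.3]
tcp_rot: [-1.574, -0.005, 1.787]
ft_force: [7.1, 6.5, -15.5]
opening: 0.616
t 10.85 now(case) [-47.5 101.1 213.3] shift [-1.3 95.2 34.8] turn [ 0.2  -0.36  0.31] F(case) [  8.4   4.8 -15.5] open 0.616
```

```bash
python3 -m crank '[[-0.5,-7.5,-10,0,0,0],[-0.5,-15.5,-19.5,0,0,0],[-0.5,-22.5,-29.5,0,0,0],[-0.5,-29,-40,0,0,0],[-0.5,-34.5,-51,0,0,0]]' 0.5; python3 -c "
from h import *; go([-82,100.5,118])
p,d,c=snap('scene','s10'); cv2.imwrite('pics/s10c.png',cv2.resize(p[180:360,220:440],None,fx=3.3,fy=3.3,interpolation=2))"
```

```text
t: 11.35
eef_pos: [594.3, 97.0, 247.9]
tcp_rot: [-1.57, -0.007, 1.787]
ft_force: [-3.7, 4.7, -9.5]
opening: 0.619
t 11.35 now(case) [  2.2 101.1 247.9] shift [ -2.  129.9  84.1] turn [-0.03 -0.34  0.41] F(case) [-2.6  5.4 -9.5] open 0.619
```

View pics/s10c.png

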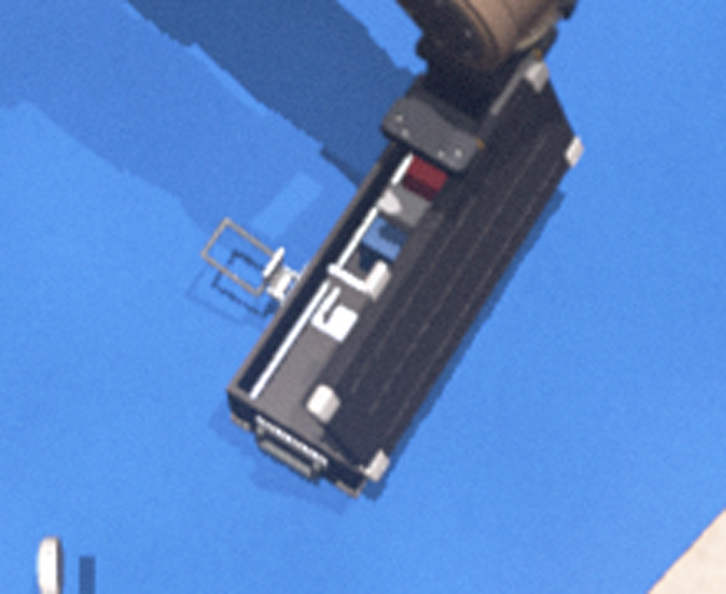

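The lid is at about 65°. Inside I see the red, grey and blue boxes and the L-shaped stop (crop ~(350,300)). Continuing past upright.

```bash
python3 -m crank '[[-0.5,-4,-11,0,0,0],[-0.5,-7.5,-23,0,0,0],[-0.5,-10,-36,0,0,0],[-0.5,-11,-48,0,0,0],[-0.5,-11.5,-60,0,0,0]]' 0.5; python3 -c "
from h import *; go([-82,100.5,118])"
```

```text
t: 11.9
eef_pos: [653.8, 110.4, 260.8]
tcp_rot: [-1.57, -0.009, 1.788]
ft_force: [-5.7, 3.4, -0.2]
opening: 0.618
t 11.9 now(case) [ 63.1 101.1 260.8] shift [ -2.7 142.9 145. ] turn [-0.04 -0.32  0.5 ] F(case) [-4.8  4.5 -0.2] open 0.618
```

```bash
python3 -m crank '[[-0.5,0.3,-8,0,0,0],[-0.5,1,-15,0,0,0],[-0.5,2.5,-22,0,0,0],[-0.5,3.5,-26,0,0,0],[-0.5,3.5,-26,0,0,0]]' 0.5; python3 -c "
from h import *; go([-82,100.5,118]);snap('top','t11')
p,d,c=snap('scene','s11'); cv2.imwrite('pics/s11c.png',cv2.resize(p[180:360,220:440],None,fx=3.3,fy=3.3,interpolation=2))"
```

```text
t: 12.4
eef_pos: [679.9, 116.4, 258.5]
tcp_rot: [-1.573, -0.01, 1.788]
ft_force: [1.3, 5.3, 4.5]
opening: 0.622
t 12.4 now(case) [ 89.9 101.2 258.5] shift [ -2.9 140.1 172.1] turn [ 0.1  -0.3   0.55] F(case) [2.5 4.9 4.5] open 0.622
```

View pics/s11c.png

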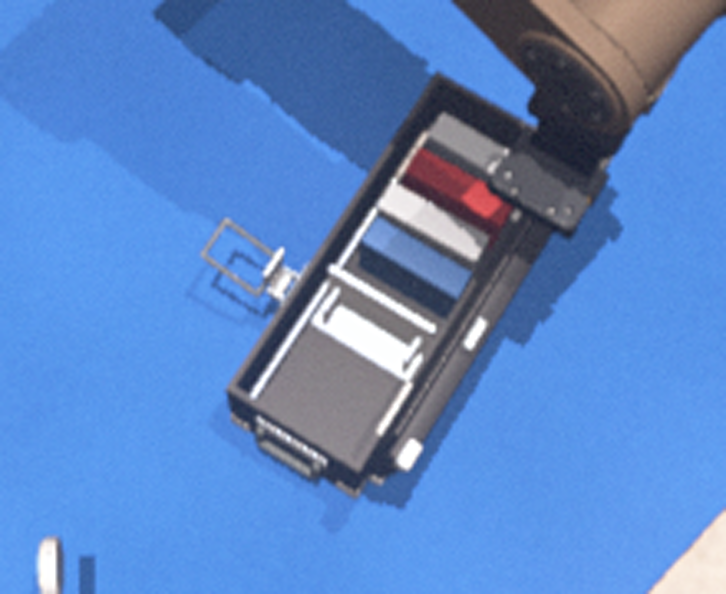

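View pics/t11.png

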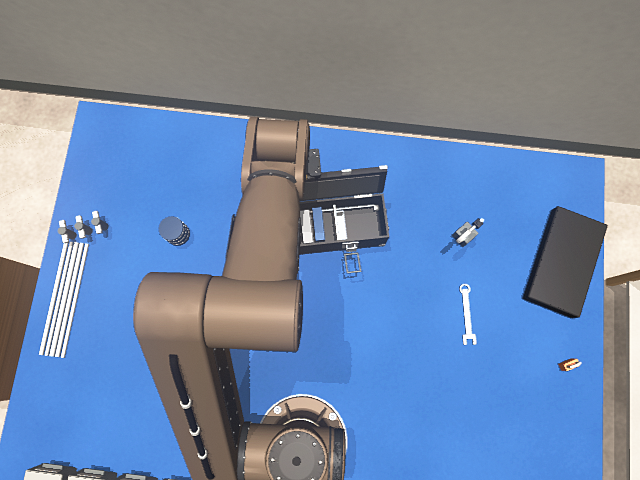

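The lid leans back past upright, the stop plate's top edge runs across crop (330,268)–(435,328), and the boxes stand loose. I'll release and back away.

```bash
python3 -m crank '[[0,0,0,0,0,0],[0,0,0,0,0,0],[0,0,0,0,0,0],[0,0,0,0,0,0]]' 0.8; python3 -m crank '[[0,-15,0,0,0,0],[0,-35,0,0,0,0],[0,-60,5,0,0,0],[0,-60,40,0,0,0],[0,-60,80,0,0,0]]' 0.8; python3 -c "
from h import *; go([-10,-40,240])"
```

```text
t: 12.9
eef_pos: [679.8, 116.1, 258.4]
tcp_rot: [-1.573, -0.009, 1.788]
ft_force: [-0.1, 0.4, -0.3]
opening: 0.793
t: 13.4
eef_pos: [601.2, 98.0, 318.1]
tcp_rot: [-1.573, -0.009, 1.788]
ft_force: [0.4, 0.8, -0.7]
opening: 0.802
t 13.4 now(case) [  9.1 100.6 318.1] shift [-141.4   76.7   18.6] turn [ 0.15 -0.32  0.52] F(case) [ 0.6  0.6 -0.7] open 0.802
```

```bash
python3 -m crank '[[-40,0,15,0,0,0],[-80,0,30,0,0,0],[-120,0,50,0,0,0],[-160,0,70,0,0,0],[-200,0,90,0,0,0]]' 0; python3 -m crank '[[-10,0,10,0,0,0],[-20,0,20,0,0,0.5],[-20,0,20,0,0,0.5]]' 0
python3 - <<'E'
from h import *
go([-10,-40,240])
p,d,c=snap('scene','s12'); cv2.imwrite('pics/s12c.png',cv2.resize(p[180:360,220:440],None,fx=3.3,fy=3.3,interpolation=2))
for n in ['scene','top']:
    p,d,c=snap(n,n+'12'); W=cloud(d,c); q=(W-[CC[0],CC[1],0])@RC
    m=(abs(q[...,0])<50)&(q[...,2]>88)&(q[...,2]<102)&(q[...,1]>-60)&(q[...,1]<60); s=q[m]
    print(n,len(s),np.percentile(s,[2,50,98],axis=0).round(1) if len(s) else '')
    m=(abs(q[...,0])<50)&(q[...,2]>75)&(q[...,2]<92)&(q[...,1]>-60)&(q[...,1]<163); s=q[m]
    h=np.histogram(s[:,1],bins=np.arange(-60,168,4)); print(list(zip(h[1][:-1].astype(int),h[0])))
    m=(q[...,0]>60)&(q[...,2]>150)&(q[...,2]<300)&(abs(q[...,1])<165); s=q[m]; 
    if len(s): print('lid',s.min(0),s.max(0))
E
```

```text
t: 13.9
eef_pos: [555.6, -118.4, 316.1]
tcp_rot: [-1.574, -0.009, 1.788]
ft_force: [0.5, 0.2, 0.6]
opening: 0.434
t: 14.2
eef_pos: [539.8, -142.6, 316.0]
tcp_rot: [-1.574, 0.0, 1.787]
ft_force: [0.8, -0.6, -0.0]
opening: 0.186
t 14.2 now(case) [-103.9 -120.6  316. ] shift [ 81.2  76.2 -93.2] turn [ 0.16 -0.37 -0.03] F(case) [ 0.7 -0.7 -0. ] open 0.186
scene 255 [[-46.7 -29.5  88.2]
 [  2.9  19.   90.9]
 [ 47.1  58.9 101.3]]
[(np.int64(-60), np.int64(0)), (np.int64(-56), np.int64(0)), (np.int64(-52), np.int64(0)), (np.int64(-48), np.int64(0)), (np.int64(-44), np.int64(0)), (np.int64(-40), np.int64(0)), (np.int64(-36), np.int64(0)), (np.int64(-32), np.int64(39)), (np.int64(-28), np.int64(8)), (np.int64(-24), np.int64(1)), (np.int64(-20), np.int64(0)), (np.int64(-16), np.int64(0)), (np.int64(-12), np.int64(0)), (np.int64(-8), np.int64(0)), (np.int64(-4), np.int64(0)), (np.int64(0), np.int64(0)), (np.int64(4), np.int64(0)), (np.int64(8), np.int64(35)), (np.int64(12), np.int64(54)), (np.int64(16), np.int64(42)), (np.int64(20), np.int64(40)), (np.int64(24), np.int64(45)), (np.int64(28), np
[... 2245 characters left out ...]
(np.int64(84), np.int64(15)), (np.int64(88), np.int64(44)), (np.int64(92), np.int64(44)), (np.int64(96), np.int64(44)), (np.int64(100), np.int64(44)), (np.int64(104), np.int64(44)), (np.int64(108), np.int64(43)), (np.int64(112), np.int64(33)), (np.int64(116), np.int64(0)), (np.int64(120), np.int64(0)), (np.int64(124), np.int64(25)), (np.int64(128), np.int64(46)), (np.int64(132), np.int64(41)), (np.int64(136), np.int64(46)), (np.int64(140), np.int64(44)), (np.int64(144), np.int64(47)), (np.int64(148), np.int64(43)), (np.int64(152), np.int64(21)), (np.int64(156), np.int64(0)), (np.int64(160), np.int64(7))]
lid [  65.84507776 -164.7269171   150.05308175] [682.03195933 164.60135354 273.30889766]
```

View pics/s12c.png

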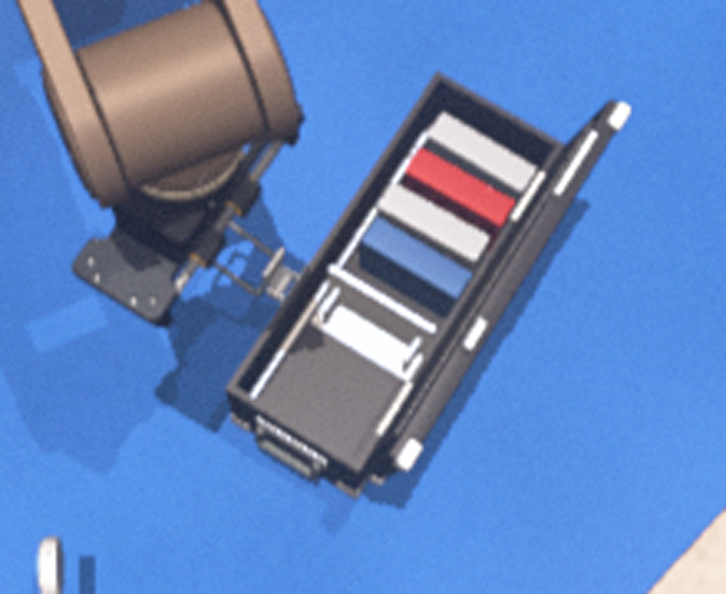

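Scene crop: four boxes standing with gaps, stop face near y≈−25 (box spans about 9–38, 45–74, 85–114 and 125–154 mm). The lid is open and leaning. I'll go in behind the stop plate with the fingers shut.

```bash
python3 -m crank '[[12,0,-20,0,0,0],[24,20,-40,0,0,0],[36,50,-60,0,0,0],[48,80,-80,0,0,0],[58,116,-99,0,-0.4,0]]' 0; python3 -c "
from h import *; go([-5,-62,65])"
```

```text
t: 14.85
eef_pos: [626.5, -60.6, 199.8]
tcp_rot: [-1.576, 0.0, 1.798]
ft_force: [0.7, -0.5, 0.2]
opening: 0.002
t 14.85 now(case) [ -1.2 -59.7 199.8] shift [ -2.2 134.8   4.4] turn [ 0.27  0.27 -0.02] F(case) [ 0.6 -0.7  0.2] open 0.002
```

```bash
python3 -m crank '[[-2,27,4,0,0,0],[-2,54,4,0.2,0.2,0],[-2,81,4,0.2,0.2,0],[-2,108,4,0.2,0.2,0],[-2,135,4,0.2,0.2,0]]' 0; python3 -c "
from h import *; go([-5,-62,65])"
```

```text
t: 15.35
eef_pos: [624.0, -61.9, 63.6]
tcp_rot: [-1.572, 0.0, 1.796]
ft_force: [-0.9, -0.2, 0.4]
opening: 0.005
t 15.35 now(case) [ -3.9 -60.4  63.6] shift [-1.6 -1.4  1.1] turn [ 0.09  0.16 -0.02] F(case) [-0.9 -0.   0.4] open 0.005
```

```bash
python3 -m crank '[[8,-1,0,0,0,0],[16,-1,0,0,0,0],[24,-1,0,0,0,0],[32,-1,0,0,0,0],[40,-1,0,0,0,0]]' 0; python3 -c "
from h import *; go([-5,-62,65])"; python3 -m crank '[[6,0,0,0,0,0],[12,0,0,0,0,0],[18,0,0,0,0,0],[24,0,0,0,0,0],[30,0,0,0,0,0]]' 0; python3 -c "
from h import *; go([-5,-62,65])"
```

```text
t: 15.85
eef_pos: [615.7, -22.2, 65.9]
tcp_rot: [-1.575, 0.001, 1.796]
ft_force: [1.6, -1.6, 2.6]
opening: -0.0
t 15.85 now(case) [ -3.2 -19.8  65.9] shift [-42.2   1.    1.9] turn [ 0.23  0.18 -0.08] F(case) [ 1.2 -2.   2.6] open -0.0
t: 16.35
eef_pos: [609.2, 7.2, 66.2]
tcp_rot: [-1.576, 0.002, 1.796]
ft_force: [0.9, -5.4, 5.5]
opening: 0.001
t 16.35 now(case) [-3.1 10.2 66.2] shift [-72.2   1.4   2.1] turn [ 0.27  0.18 -0.12] F(case) [-0.3 -5.5  5.5] open 0.001
```

```bash
cat > look.py <<'E'
import sys
from h import *
n=sys.argv[1]
p,d,c=snap('scene','s'+n); cv2.imwrite(f'pics/s{n}c.png',cv2.resize(p[190:330,270:420],None,fx=4,fy=4,interpolation=2))
q=(cloud(d,c)-[CC[0],CC[1],0])@RC
m=(abs(q[...,0])<50)&(q[...,2]>75)&(q[...,2]<105)&(q[...,1]>-60)&(q[...,1]<166); s=q[m]
h=np.histogram(s[:,1],bins=np.arange(-40,170,3)); print(*[f"{int(a)}:{b}" for a,b in zip(h[1],h[0])])
E
python3 look.py 13
```

```text
-40:0 -37:0 -34:0 -31:0 -28:0 -25:0 -22:0 -19:0 -16:0 -13:0 -10:0 -7:0 -4:0 -1:0 2:0 5:0 8:0 11:0 14:0 17:21 20:14 23:5 26:5 29:8 32:10 35:8 38:11 41:12 44:6 47:11 50:8 53:12 56:11 59:12 62:9 65:13 68:7 71:18 74:9 77:10 80:3 83:0 86:6 89:19 92:10 95:16 98:8 101:13 104:8 107:9 110:9 113:12 116:1 119:0 122:1 125:14 128:11 131:8 134:6 137:10 140:4 143:7 146:6 149:6 152:4 155:0 158:0 161:6 164:16
```

View pics/s13c.png

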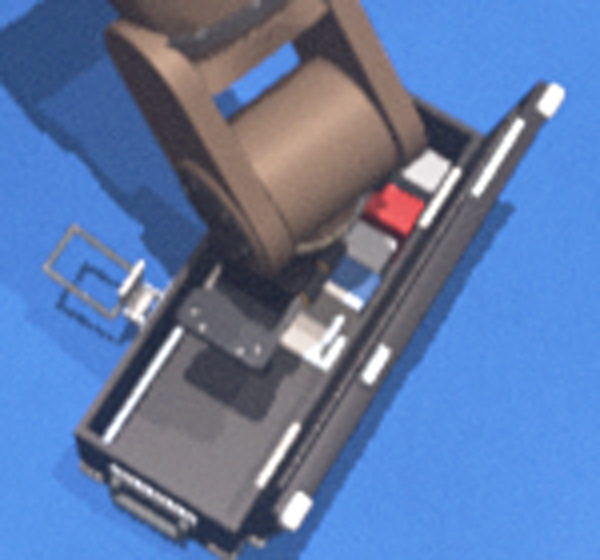

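The stop has gathered the blue and white boxes, and gaps remain before and after the red one. I'll push on slowly, watching the force.

```bash
python3 -m crank '[[4,0,0,0,0,0],[8,0,0,0,0,0],[12,0,0,0,0,0],[16,0,0,0,0,0],[19,0,0,0,0,0]]' 0; python3 -c "
from h import *; go([-5,-62,65])"; python3 -m crank '[[1,0,0,0,0,0],[2,0,0,0,0,0],[2,0,0,0,0,0]]' 0; python3 -c "
from h import *; go([-5,-62,65])"
```

```text
t: 16.9
eef_pos: [604.8, 26.3, 66.2]
tcp_rot: [-1.576, 0.002, 1.796]
ft_force: [2.2, -8.0, 3.1]
opening: 0.003
t 16.9 now(case) [-3.2 29.9 66.2] shift [-91.8   1.3   2.2] turn [ 0.27  0.19 -0.12] F(case) [ 0.4 -8.3  3.1] open 0.003
t: 17.2
eef_pos: [604.4, 28.0, 66.2]
tcp_rot: [-1.576, 0.003, 1.796]
ft_force: [1.3, -5.5, 2.2]
opening: 0.003
t 17.2 now(case) [-3.2 31.6 66.2] shift [-93.6   1.4   2.1] turn [ 0.27  0.19 -0.15] F(case) [ 0.  -5.7  2.2] open 0.003
```

```bash
python3 -m crank '[[0.7,0,0,0,0,0],[1.4,0,0,0,0,0],[1.4,0,0,0,0,0]]' 0; python3 -c "
from h import *; go([-5,-62,65])"; python3 look.py 14
```

```text
t: 17.5
eef_pos: [604.2, 29.0, 66.2]
tcp_rot: [-1.576, 0.003, 1.796]
ft_force: [1.8, -5.7, 2.3]
opening: 0.005
t 17.5 now(case) [-3.2 32.6 66.2] shift [-94.5   1.5   2.1] turn [ 0.28  0.18 -0.18] F(case) [ 0.5 -6.   2.3] open 0.005
-40:0 -37:0 -34:0 -31:0 -28:0 -25:0 -22:0 -19:0 -16:0 -13:0 -10:0 -7:0 -4:0 -1:0 2:0 5:0 8:0 11:0 14:0 17:0 20:0 23:0 26:0 29:0 32:0 35:0 38:8 41:25 44:4 47:5 50:7 53:8 56:12 59:13 62:6 65:9 68:7 71:13 74:9 77:6 80:14 83:9 86:12 89:11 92:14 95:11 98:8 101:12 104:14 107:9 110:12 113:12 116:11 119:9 122:13 125:12 128:8 131:11 134:9 137:10 140:10 143:7 146:15 149:7 152:10 155:11 158:3 161:7 164:17
```

View pics/s14c.png

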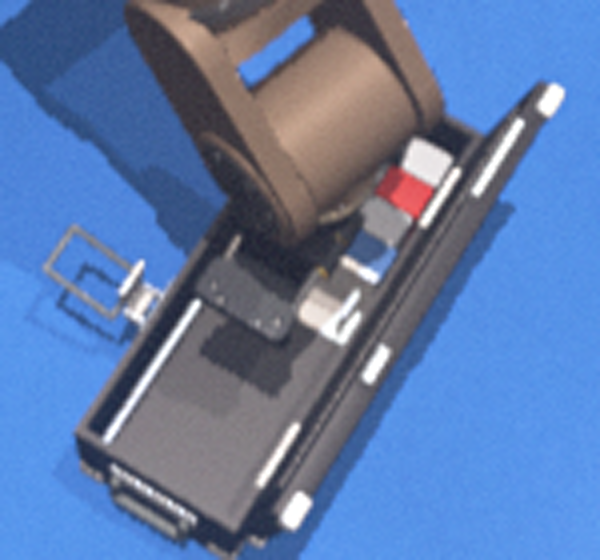

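All four boxes now touch each other; a gap of about 3–5 mm to the end wall appears to remain. Small steps until the force rises.

```bash
for i in 1 2; do python3 -m crank '[[0.7,0,0,0,0,0],[1.4,0,0,0,0,0],[1.5,0,0,0,0,0]]' 0; done; python3 -c "
from h import *; go([-5,-62,65])"
```

```text
t: 17.85
eef_pos: [604.0, 30.0, 66.2]
tcp_rot: [-1.576, 0.004, 1.796]
ft_force: [0.1, -7.2, 3.4]
opening: 0.007
t: 18.15
eef_pos: [603.8, 31.0, 66.2]
tcp_rot: [-1.576, 0.004, 1.796]
ft_force: [1.5, -7.5, 3.3]
opening: 0.006
t 18.15 now(case) [-3.2 34.6 66.2] shift [-96.6   1.5   2.1] turn [ 0.28  0.17 -0.24] F(case) [-0.2 -7.7  3.3] open 0.006
```

```bash
for i in 1 2; do python3 -m crank '[[0.7,0,0,0,0,0],[1.4,0,0,0,0,0],[1.5,0,0,0,0,0]]' 0; done; python3 -c "
from h import *; go([-5,-62,65])"; python3 look.py 15
```

```text
t: 18.45
eef_pos: [603.5, 32.0, 66.2]
tcp_rot: [-1.576, 0.005, 1.796]
ft_force: [0.9, -7.0, 3.2]
opening: 0.007
t: 18.75
eef_pos: [603.3, 33.0, 66.2]
tcp_rot: [-1.576, 0.005, 1.796]
ft_force: [1.4, -7.8, 2.7]
opening: 0.004
t 18.75 now(case) [-3.2 36.7 66.2] shift [-98.7   1.7   2.1] turn [ 0.29  0.16 -0.31] F(case) [-0.3 -7.9  2.7] open 0.004
-40:0 -37:0 -34:0 -31:0 -28:0 -25:0 -22:0 -19:0 -16:0 -13:0 -10:0 -7:0 -4:0 -1:0 2:0 5:0 8:0 11:0 14:0 17:0 20:0 23:0 26:0 29:0 32:0 35:0 38:0 41:1 44:22 47:14 50:5 53:4 56:9 59:7 62:12 65:10 68:11 71:11 74:7 77:9 80:13 83:7 86:11 89:11 92:8 95:14 98:13 101:8 104:9 107:12 110:13 113:9 116:17 119:7 122:12 125:9 128:13 131:10 134:10 137:10 140:11 143:7 146:11 149:11 152:9 155:6 158:13 161:13 164:12
```

```bash
python3 -m crank '[[0.7,0,0,0,0,0],[1.3,0,0,0,0,0],[1.3,0,0,0,0,0]]' 0; python3 -c "
from h import *; go([-5,-62,65])"; python3 -m crank '[[0.7,0,0,0,0,0],[1.3,0,0,0,0,0],[1.3,0,0,0,0,0]]' 0; python3 -c "
from h import *; go([-5,-62,65])"
```

```text
t: 19.1
eef_pos: [603.1, 33.8, 66.2]
tcp_rot: [-1.576, 0.006, 1.796]
ft_force: [1.7, -6.1, 3.3]
opening: 0.002
t 19.1 now(case) [-3.2 37.6 66.2] shift [-99.5   1.8   2.1] turn [ 0.29  0.15 -0.34] F(case) [ 0.3 -6.3  3.3] open 0.002
t: 19.4
eef_pos: [603.1, 34.1, 66.2]
tcp_rot: [-1.576, 0.007, 1.796]
ft_force: [1.2, -11.2, 3.1]
opening: 0.005
t 19.4 now(case) [-3.1 37.8 66.2] shift [-99.8   1.9   2.1] turn [ 0.3   0.15 -0.41] F(case) [ -1.3 -11.2   3.1] open 0.005
```

```bash
for i in 1 2; do python3 -m crank '[[0.7,0,0,0,0,0],[1.3,0,0,0,0,0],[1.3,0,0,0,0,0]]' 0; python3 -c "
from h import *; go([-5,-62,65])"; done
```

```text
t: 19.7
eef_pos: [603.1, 34.1, 66.2]
tcp_rot: [-1.576, 0.009, 1.796]
ft_force: [1.6, -13.3, 2.1]
opening: 0.005
t 19.7 now(case) [-3.1 37.8 66.2] shift [-99.8   2.1   2.1] turn [ 0.31  0.15 -0.5 ] F(case) [ -1.4 -13.3   2.1] open 0.005
t: 20.0
eef_pos: [603.1, 34.0, 66.2]
tcp_rot: [-1.576, 0.01, 1.796]
ft_force: [2.6, -12.7, 1.6]
opening: 0.007
t 20.0 now(case) [-3.1 37.8 66.2] shift [-99.7   2.2   2.2] turn [ 0.32  0.15 -0.59] F(case) [ -0.3 -13.    1.6] open 0.007
```

```bash
python3 -m crank '[[1,0,0,0,0,0],[2,0,0,0,0,0.5],[2.5,0,0,0,0,0.5],[2.5,0,0,0,0,0.5]]' 0; python3 -c "
from h import *; go([-5,-62,65])"; python3 -m crank '[[-4,0,0,0,0,0],[-12,0,0,0,0,0],[-20,0,0,0,0,0],[-20,-30,0,0,0,0],[-20,-70,0,0,0,0]]' 0; python3 -c "
from h import *; go([-150,-100,300])"
```

```text
t: 20.4
eef_pos: [603.2, 33.9, 66.4]
tcp_rot: [-1.577, 0.022, 1.796]
ft_force: [2.9, -22.8, 2.5]
opening: 0.004
t 20.4 now(case) [-3.1 37.6 66.4] shift [-99.5   3.6   2.2] turn [ 0.34  0.16 -1.28] F(case) [ -2.3 -22.9   2.5] open 0.004
t: 20.9
eef_pos: [605.9, 15.5, 135.7]
tcp_rot: [-1.572, 0.021, 1.795]
ft_force: [1.6, -0.2, 0.5]
opening: 0.004
t 20.9 now(case) [ -4.5  19.1 135.7] shift [-122.1 -162.   145.5] turn [ 0.1   0.13 -1.18] F(case) [ 1.5 -0.6  0.5] open 0.004
```

```bash
python3 -m crank '[[0,-40,0,0,0,0],[0,-80,10,0,0,0],[0,-120,30,0,0,0],[-20,-160,60,0,0,0],[-50,-170,100,0,0,1]]' 0; python3 -m crank '[[-40,0,20,0,0,0],[-80,0,40,0,0,0],[-120,0,60,0,0,0],[-160,0,80,0,0,0],[-160,0,80,0,0,0]]' 0; python3 look.py 16
python3 - <<'E'
from h import *
go([0,0,300])
p,d,c=snap('top','t16'); cv2.imwrite('pics/t16c.png',cv2.resize(p[150:290,230:430],None,fx=4,fy=4,interpolation=2))
for n,(u,v) in {"stand":(480,220),"wrench":(467,315),"sleeve":(172,228)}.items(): print(n,cloud(d,c)[v,u])
E
```

```text
t: 21.4
eef_pos: [521.5, -49.1, 308.8]
tcp_rot: [-1.577, 0.04, 1.797]
ft_force: [0.9, -1.9, -0.5]
opening: 0.004
t: 21.9
eef_pos: [478.3, -226.9, 314.5]
tcp_rot: [-1.577, 0.04, 1.793]
ft_force: [0.1, -0.3, -0.2]
opening: 0.001
-40:0 -37:0 -34:0 -31:0 -28:0 -25:0 -22:0 -19:0 -16:0 -13:0 -10:0 -7:0 -4:0 -1:0 2:0 5:0 8:0 11:0 14:0 17:0 20:0 23:0 26:0 29:0 32:0 35:0 38:0 41:1 44:56 47:67 50:27 53:4 56:29 59:31 62:26 65:39 68:35 71:33 74:22 77:37 80:30 83:35 86:35 89:32 92:32 95:29 98:33 101:36 104:28 107:32 110:30 113:40 116:26 119:30 122:36 125:30 128:35 131:30 134:27 137:35 140:30 143:32 146:31 149:30 152:28 155:28 158:33 161:38 164:58
t 21.95 now(case) [-181.6 -187.4  314.4] shift [ 187.7    8.2 -181.7] turn [ 0.34  0.04 -2.24] F(case) [ 1.3 -0.1  0.4] open 0.006
stand [ 647.47620228 -416.67331245  198.66290547]
wrench [ 407.93956657 -448.08016313   -0.74011251]
sleeve [550.22492631 440.98024595  88.99254173]
```

View pics/s16c.png

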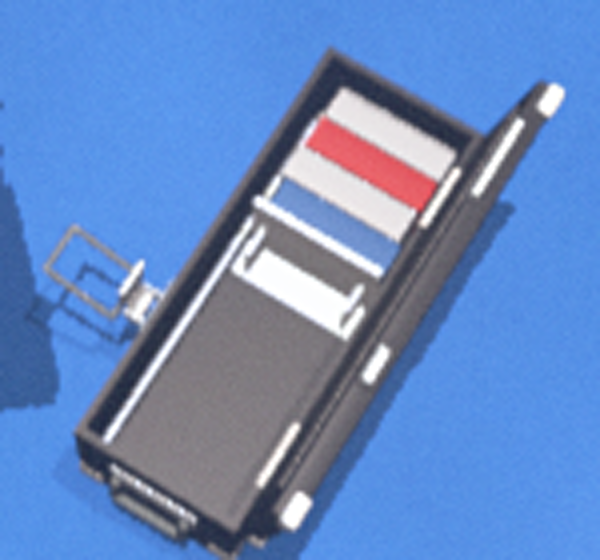

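View pics/t16c.png

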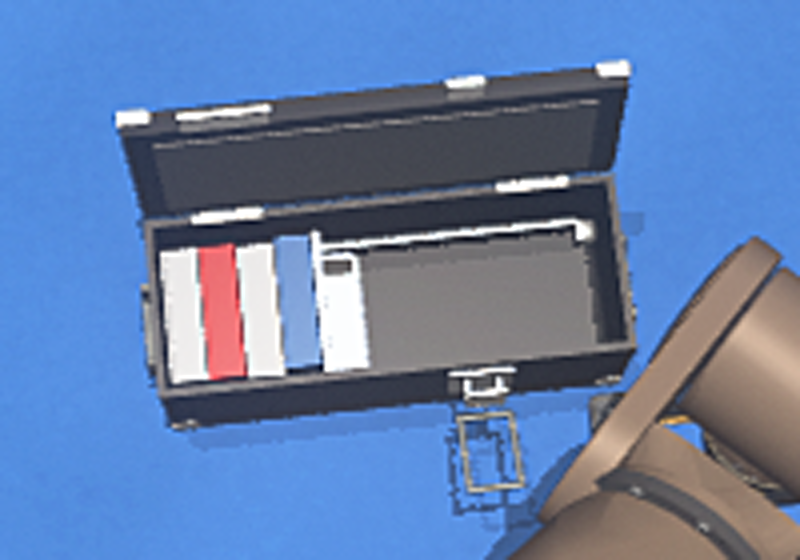

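Run:
```python
from h import *
d=np.load('/tmp/t16.npy'); c=vision.calibration('top'); q=(cloud(d,c)-[CC[0],CC[1],0])@RC
m=(q[...,0]>60)&(q[...,0]<130)&(q[...,2]>150)&(q[...,2]<245)&(abs(q[...,1])<100); s=q[m]
print(len(s), "lid deg", 90+np.degrees(np.arctan(np.polyfit(s[:,2],s[:,0],1)[0])))
print(job.job_done())
```

```text
1219 lid deg 100.36561270896688
the job is handed in; nothing more can be done
None
```

The job is done and handed in at about 22 s of the 62 s allowed.

- **Latch:** I pinched the lever by its edges and lifted it past centre. I then pushed it upright with the shut fingers until the hook sprang clear. The last pictures show the lever upright and the hook loop lying out in front.
- **Lid:** I pinched the finger tab and swung it up and over. After release it measured about 100°, leaning back and staying put.
- **Stop:** I pushed it with the shut fingers until it stopped moving, with 23 N on the stop and no further travel. The plate's face ended at about y = 52 mm, as expected for snug. The last depth readings and pictures show four upright boxes with no gaps left between the stop and the end wall.
- **Other things:** single-point depth checks put the sleeve, wrench and stand within a few millimetres of where they started. The stand's height reading was 6 mm lower and the wrench's 7 mm lower than at first; I take both as depth noise, and I didn't test that. The highest contact force I read was about 23 N.

No check failed. One mid-lift reading of about 15 N on the lid showed I was pulling slightly too far out from the hinge, so I tightened the arc and it eased.

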